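Find the full lubricator carton by weight and turn it right way up for despatch

ROBOT

A 6-joint arm with a two-finger parallel gripper is mounted at the origin on the work surface. World frame = base frame: x ahead of the robot, y to its left, z up, the work surface at z = 0. Lengths are in m, angles in rad, forces in N, time in s.
With the tool pointing down it reaches from about 0.35 to 0.85 m from the base axis. Payload 8.1 kg.
Tool frame: the origin (TCP) lies at the very end of the fingers, on their centre line; the grasp point (between the pads) lies 19 mm behind it; z points along the fingers, y is the line along which they close (so a half turn about z gives the same grasp; the last joint's range is limited). The gripper opens to 93 mm and grips with 3 to 60 N. Pads are 15 mm wide; open, the fingers measure 128 mm over their backs; the gripper's body (75 mm by 188 mm) begins 65 mm behind the grasp point.
Start: joints at [-0.085, 0.13, 1.488, -0, 1.523, -0.085], TCP at [0.6, 0, 0.219] pointing down, gripper open.
Joint ranges: [-2.96, 2.96], [-0.89, 2.26], [0.02, 2.5], [-1.34, 4.48], [0, 2.73], [-2.66, 2.66]. Speed limits (rad/s): [2.39, 2.39, 2.79, 3.14, 3.14, 3.14].

INTERFACE

Orientations are given as a rotation vector (axis times angle).
In Python, from plant import read_state, eyes, workorder gives the robot as it stands. The module is installed in compiled form; this text tells all that it offers.
- The arm moves only by the tool play_rows, never from a script. Its argument "targets" is one flat list of numbers, 4 for each row, row after row: the shift along the tool's x, y, z in cm, then the turn about the tool's z in degrees. In form: [dx, dy, dz, roll, dx, dy, dz, roll, ...]. A call has 1 to 8 rows; each row is the pose to reach, as a shift and turn from the pose commanded when the call began, along the tool's axes at that moment; what a row does not reach only later rows make up. A row lasts 1/12 s, in which the tool goes at most 41.7 mm and 7.16 degrees, less where a joint would pass 70% of its speed; a pose out of reach is approached as far as the arm can. A call with a gripper value outside its range is refused whole. "grip" is the finger opening in cm, from 0 to 9.3, set as the call begins (left out, the last holds). The fingers move at their own pace and stop on an object; "grip_force" is the grip in N (left out, the last holds). Time passes only in rows, so rows that repeat a pose let the fingers close. It gives the time, the measured TCP pose, the force, the opening and the grip force at its end, in the units of the state.
- read_state(): the state, without advancing time (a new reading comes with each control period).
- eyes.read_camera(name): name is "scene" or "side" or "wrist"; returns a dict with "image" (420x560x3 uint8, red, green, blue), "vfov" (degrees; the focal length in pixels is half the picture's height over the tangent of half this angle, whatever the lens; pixels are square), "cx", "cy" (the principal point, pixels), "cam_to_world" (4x4, takes a point from camera to world coordinates); the wrist camera has in their place "T_tool_cam" (4x4, takes a point from camera to tool coordinates, whose origin is the TCP and whose axes are the flange's). Camera axes: x right, y up, looking along -z (the intrinsics and any distortion apply to the point x, -y, -z); pixel columns grow to the right and rows downward; lengths in m; the calibration is good to about 2 mm. A picture is of the moment at which its call begins: read the wrist's pose just before it. There is no depth.
- workorder.close_job(): hands the job in; it is judged then, once.
The state is a dict: "t": time; "q": joint angles; "dq": joint speeds; "joint_torque": joint torques, N m; "tool_pos": TCP position; "orientation": TCP orientation; "force": force on the tool from outside, world axes, zero at the start; "wrist_torque": the same for the moment, N m; "opening": finger opening in m; "gripper_force": force on a finger pad.
Only numpy, scipy, OpenCV 4.12 (cv2) and the standard library are available. Lean on these libraries where they do the work, as an engineer would, in place of code of your own. Each camera call takes 0.05 s, during which the arm holds its last target. There are 200 camera calls.

TASK

Four identical closed cartons stand upside-down on their magenta lids among the things on the workshop bench; three hold empty cartridges and one holds a full, clearly heavier one. Find the full one by lifting them, turn it end for end and stand it upright on the floor of the yellow tray, the right way up with its magenta lid on top. Leave the three cartons with empties standing where they are, still on their lids, and do not knock over or push away the tin and the jar.

Things in the scene. Friction and masses are not known exactly. Their poses are not given: they have to be found in the camera images.
- carton_a_mid (a point): Centre of a shut rigid white carton 60 x 60 x 110 mm with magenta lid end; all 4 look alike and start upside-down on the lid. z: along the 110 mm from lid to plain end (up at the start, down once righted); x, y: normal to the 60 mm sides. Total 0.18 kg with an empty cartridge, 0.57 kg with the full one (+-15 %), which may be in any carton; contents may shift 2 mm.
- carton_b_mid (a point): Centre of a shut rigid white carton 60 x 60 x 110 mm with magenta lid end; all 4 look alike and start upside-down on the lid. z: along the 110 mm from lid to plain end (up at the start, down once righted); x, y: normal to the 60 mm sides. Total 0.18 kg with an empty cartridge, 0.57 kg with the full one (+-15 %), which may be in any carton; contents may shift 2 mm.
- carton_c_mid (a point): Centre of a shut rigid white carton 60 x 60 x 110 mm with magenta lid end; all 4 look alike and start upside-down on the lid. z: along the 110 mm from lid to plain end (up at the start, down once righted); x, y: normal to the 60 mm sides. Total 0.18 kg with an empty cartridge, 0.57 kg with the full one (+-15 %), which may be in any carton; contents may shift 2 mm.
- carton_d_mid (a point): Centre of a shut rigid white carton 60 x 60 x 110 mm with magenta lid end; all 4 look alike and start upside-down on the lid. z: along the 110 mm from lid to plain end (up at the start, down once righted); x, y: normal to the 60 mm sides. Total 0.18 kg with an empty cartridge, 0.57 kg with the full one (+-15 %), which may be in any carton; contents may shift 2 mm.
- tray: Shallow yellow open tray fixed to the bench, 200 (its x) x 180 (its y) mm outside, 30 mm high, walls 6 mm, floor about 6 mm thick. Origin at the centre of its underside, on the bench; z up. The bench between the tray and the cartons is kept clear: nothing stands within 150 mm towards the cartons or 70 mm towards the tray of the point 0.51 m ahead of the robot and 0.13 m to its right; a free patch to set a carton down on.
- tin_mid (a point): Round tin with a red label, 62 mm diameter, 95 mm high, standing among the cartons. This point is its centre; z up. Not to be disturbed.
- jar_mid (a point): Round amber jar with a blue cap, 66 mm diameter, 85 mm high, standing among the cartons. This point is its centre; z up. Not to be disturbed.
Mind the look-alikes: they are no part of the job. What is shaped like the part that bears carton_b_mid but brown or turquoise is not meant.

How it is judged:
On the way:
1. a carton is lifted clear of the bench (height (world z) of any of carton_a_mid, carton_b_mid, carton_c_mid, carton_d_mid above 0.065 m), for 0.1 s.
At the end, for the whole second after the job is handed in: The full carton (it bears on the tray with over 3.4 N) stands at rest on the tray floor, magenta lid up, within 8 degrees of upright, centre within 75 mm (x) and 65 mm (y) of the tray centre; the other three stand on their lids within 7 degrees and 40 mm of where they were (((contact force between carton_a and tray above 3.4 N and angle between carton_a_mid's own z axis and vertical above 2.99 rad and x of carton_a_mid in the frame of tray between -0.075 and 0.075 m and y of carton_a_mid in the frame of tray between -0.065 and 0.065 m and height (world z) of carton_a_mid below 0.075 m and linear speed of carton_a below 0.02 m/s and distance of each of carton_b_mid, carton_c_mid, carton_d_mid from where it was at the start of the episode below 0.04 m and angle between each of carton_b_mid, carton_c_mid, carton_d_mid's own z axis and vertical below 0.12 rad) or (contact force between carton_b and tray above 3.4 N and angle between carton_b_mid's own z axis and vertical above 2.99 rad and x of carton_b_mid in the frame of tray between -0.075 and 0.075 m and y of carton_b_mid in the frame of tray between -0.065 and 0.065 m and height (world z) of carton_b_mid below 0.075 m and linear speed of carton_b below 0.02 m/s and distance of each of carton_a_mid, carton_c_mid, carton_d_mid from where it was at the start of the episode below 0.04 m and angle between each of carton_a_mid, carton_c_mid, carton_d_mid's own z axis and vertical below 0.12 rad) or (contact force between carton_c and tray above 3.4 N and angle between carton_c_mid's own z axis and vertical above 2.99 rad and x of carton_c_mid in the frame of tray between -0.075 and 0.075 m and y of carton_c_mid in the frame of tray between -0.065 and 0.065 m and height (world z) of carton_c_mid below 0.075 m and linear speed of carton_c below 0.02 m/s and distance of each of carton_a_mid, carton_b_mid, carton_d_mid from where it was at the start of the episode below 0.04 m and angle between each of carton_a_mid, carton_b_mid, carton_d_mid's own z axis and vertical below 0.12 rad) or (contact force between carton_d and tray above 3.4 N and angle between carton_d_mid's own z axis and vertical above 2.99 rad and x of carton_d_mid in the frame of tray between -0.075 and 0.075 m and y of carton_d_mid in the frame of tray between -0.065 and 0.065 m and height (world z) of carton_d_mid below 0.075 m and linear speed of carton_d below 0.02 m/s and distance of each of carton_a_mid, carton_b_mid, carton_c_mid from where it was at the start of the episode below 0.04 m and angle between each of carton_a_mid, carton_b_mid, carton_c_mid's own z axis and vertical below 0.12 rad))); the robot touches nothing.
It fails at once if the tin or the jar is knocked over or shifted by more than 40 mm (distance of any of tin_mid, jar_mid from where it was at the start of the episode above 0.04 m or angle between any of tin_mid, jar_mid's own z axis and vertical above 0.5 rad).
It also fails if it takes over 72 s, if anything falls off the work surface, if the arm or the gripper's body presses on something with over 40 N, if the wrist force passes 120 N, or if a joint passes its speed limit or range.

## Working session

There is one attempt and no reset: what is moved stays moved. The work goes in short steps, Python scripts to look and compute and a tool call to move; the robot and the scene stay as the last step left them, time stands still between calls to the robot, and variables do not carry over. Pictures are saved under pics/ and viewed, at most 10 in all, crops included, and the job is handed in when it is done.

Besides the shell and the picture viewer there is one more tool, called after "Request:" by a JSON object that holds its "method" and its "body". play_rows: Moves the arm, as the interface text tells. Its arguments: {"type":"object","properties":{"targets":{"type":"array"},"grip":{"type":"number"},"grip_force":{"type":"number"}},"required":["targets"]}

```bash
mkdir -p pics
python3 - <<'E'
from plant import read_state, eyes
import cv2,pickle,numpy as np
print(read_state())
d={}
for n in("scene","side","wrist"):
    c=eyes.read_camera(n);d[n]=c
    cv2.imwrite(f"pics/{n}0.png",c["image"][:,:,::-1]);print(n,{k:v for k,v in c.items() if k!="image"})
pickle.dump(d,open("cams0.pkl","wb"))
E
```

```text
{'t': 0.0, 'q': array([-8.53631604e-02,  1.31170555e-01,  1.48926386e+00, -4.59371357e-06,
        1.52302570e+00, -8.53844178e-02]), 'dq': array([-0.00060511,  0.00056215,  0.00030984, -0.0012466 , -0.00239106,
       -0.00129612]), 'joint_torque': array([-1.61290725e-03, -5.59853125e+01, -4.91755986e+01,  7.67333270e-02,
        3.59135563e-02, -2.97389461e-04]), 'tool_pos': array([5.99423850e-01, 9.20094180e-05, 2.17590331e-01]), 'orientation': array([-2.22040936e+00, -2.22045706e+00,  1.89444789e-03]), 'force': array([ 0.0592659 , -0.99486199, -0.26627007]), 'wrist_torque': array([-0.00659341,  0.02475352, -0.03351976]), 'gripper_force': 0.0, 'opening': 0.09301748075768546}
scene {'vfov': 48.477052137603096, 'cx': 278.6097175645695, 'cy': 212.0661406552002, 'cam_to_world': array([[-0.39901313, -0.49340682,  0.7728766 ,  1.6095576 ],
       [ 0.91691145, -0.22193342,  0.33169104,  0.52759175],
       [ 0.00786852,  0.84100848,  0.54096471,  0.82138364],
       [ 0.        ,  0.        ,  0.        ,  1.        ]])}
side {'vfov': 50.10088393627968, 'cx': 279.4391953642887, 'cy': 200.21611953177472, 'cam_to_world': array([[ 0.73566247,  0.35418021, -0.57737086, -0.15845996],
       [-0.67707496,  0.36030312, -0.64167839, -0.70215531],
       [-0.01924126,  0.86298207,  0.50486803,  0.70669153],
       [ 0.        ,  0.        ,  0.        ,  1.        ]])}
wrist {'vfov': 67.34956867073608, 'cx': 285.07553420271256, 'cy': 210.19215133398922, 'T_tool_cam': array([[ 1.61117853e-05,  9.67506077e-01,  2.52847762e-01,
         6.95715337e-02],
       [ 9.99999994e-01,  1.21442334e-05, -1.10190435e-04,
         2.90032689e-04],
       [-1.09680557e-04,  2.52847762e-01, -9.67506071e-01,
        -1.66335462e-01],
       [ 0.00000000e+00,  0.00000000e+00,  0.00000000e+00,
         1.00000000e+00]])}
```

View pics/scene0.png

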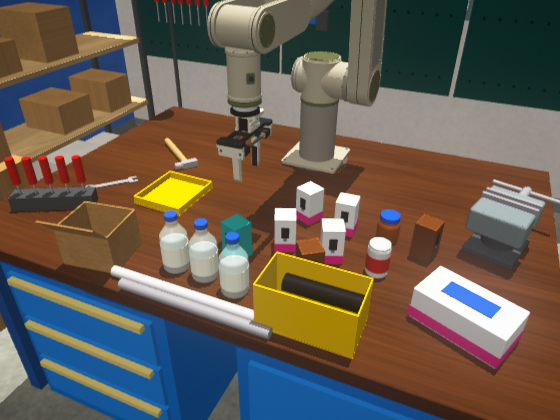

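View pics/side0.png

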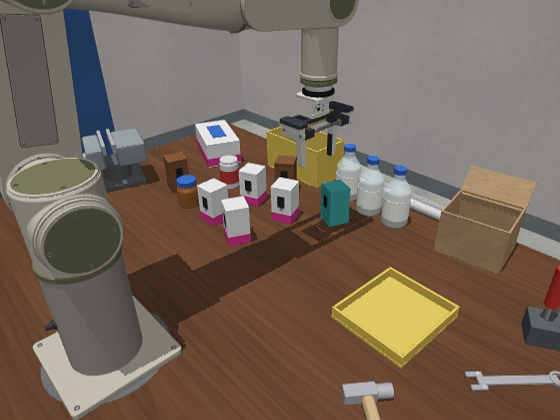

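Cartons seen in the scene view: (310,203), (347,214), (285,230), (333,240). Look-alikes: the brown boxes at (310,250) and (427,240), the turquoise box at (237,237), and the large white/magenta box at (468,312). The yellow tray is at (175,192), the yellow open bin at (313,300). I'll check in one close crop.

```bash
cat > h.py <<'E'
import numpy as np,cv2
def ray(c,u,v,T=None):
    f=210/np.tan(np.radians(c["vfov"]/2)); T=c["cam_to_world"] if T is None else T
    return T[:3,3],T[:3,:3]@np.array([(u-c["cx"])/f,-(v-c["cy"])/f,-1])
def onz(c,u,v,z,T=None):
    o,d=ray(c,u,v,T); return o+d*(z-o[2])/d[2]
def proj(c,p,T=None):
    f=210/np.tan(np.radians(c["vfov"]/2)); T=c["cam_to_world"] if T is None else T
    q=T[:3,:3].T@(np.array(p)-T[:3,3]); return np.array([c["cx"]+f*q[0]/-q[2],c["cy"]-f*q[1]/-q[2]])
E
python3 - <<'E'
import pickle,cv2,numpy as np
d=pickle.load(open("cams0.pkl","rb"))
a=d["scene"]["image"][172:292,222:442,::-1]; b=d["side"]["image"][145:255,150:360,::-1]
a=cv2.resize(a,(770,420),interpolation=cv2.INTER_CUBIC)
cv2.imwrite("pics/c1.png",a)
b=cv2.resize(b,(798,418),interpolation=cv2.INTER_CUBIC);cv2.imwrite("pics/c2.png",b)
from h import *
for n in("scene","side"):
    c=d[n];h=cv2.cvtColor(c["image"],cv2.COLOR_RGB2HSV)
    m=cv2.inRange(h,(140,120,60),(172,255,255))
    k,l,s,ce=cv2.connectedComponentsWithStats(m)
    for i in range(1,k):
        if s[i,4]>25: print(n,s[i],ce[i].round(),onz(c,*ce[i],0.012).round(3))
E
```

```text
scene [297 211  26  14 191] [309. 218.] [0.444 0.133 0.012]
scene [345 221  12  16  76] [351. 231.] [0.46  0.272 0.012]
scene [274 243  22   9 165] [284. 247.] [0.618 0.121 0.012]
scene [325 256  18   8 143] [333. 259.] [0.614 0.267 0.012]
scene [ 407  304  117   65 1108] [460. 338.] [0.769 0.618 0.012]
side [196 138  24  29 147] [208. 157.] [0.661 0.597 0.012]
side [235 154   7   8  33] [239. 157.] [0.74  0.515 0.012]
side [244 190  23  17 170] [256. 200.] [0.587 0.234 0.012]
side [271 206  28  19 233] [285. 217.] [0.582 0.1   0.012]
side [200 211  23  15 184] [212. 219.] [0.425 0.24  0.012]
side [224 229  27  18 222] [238. 239.] [0.416 0.108 0.012]
```

View pics/c1.png

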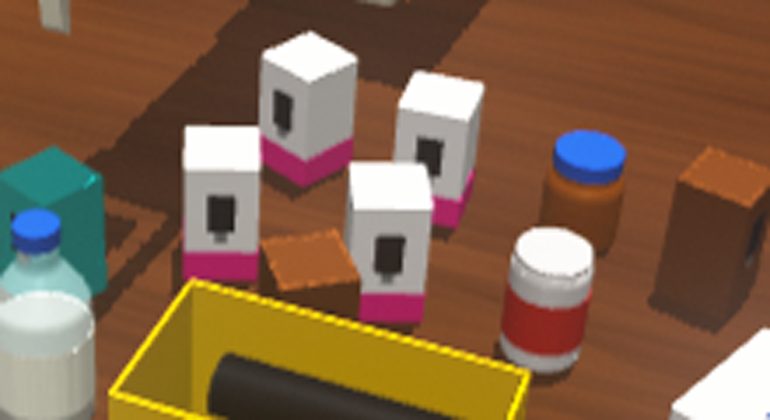

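View pics/c2.png

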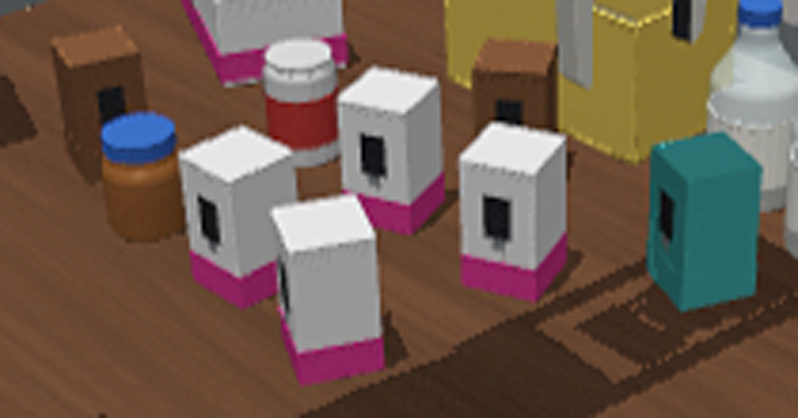

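The crops confirm four white cartons on magenta lids, with clear top-face corners; the brown and turquoise boxes have no magenta. Next I cast the top corners onto z=0.11 from both views.

Run:
```python
import pickle
from h import *
d=pickle.load(open("cams0.pkl","rb"))
S={1:[(262,55),(310,32),(357,58),(312,82)],2:[(412,72),(484,84),(472,125),(397,110)],3:[(184,127),(258,126),(259,168),(184,168)],4:[(349,163),(428,165),(432,207),(349,207)]}
D={1:[(272,210),(356,195),(376,238),(285,252)],2:[(180,155),(240,125),(297,155),(234,182)],4:[(338,97),(378,67),(440,85),(402,117)],3:[(460,150),(496,122),(567,140),(535,172)]}
def go(n,pts,z):
    k,o=((3.5,(222,172)) if n=="scene" else (3.8,(150,145)))
    return np.array([onz(d[n],(u+.5)/k+o[0]-.5,(v+.5)/k+o[1]-.5,z) for u,v in pts])[:,:2]
for i in S:
    for n,P in(("scene",S[i]),("side",D[i])):
        w=go(n,P,.11);e=np.roll(w,-1,0)-w
        print(i,n,w.mean(0).round(4),"len",np.hypot(*e.T).round(3),"yaw",(np.degrees(np.arctan2(e[:,1],e[:,0]))%90).round())
print("jar",go("scene",[(589,150)],.085),go("side",[(139,132)],.085))
print("tin",go("scene",[(552,250)],.095),go("side",[(300,56)],.095))
print("brown",go("scene",[(310,258)],.11),go("side",[(515,52)],.11))
print("brown2",go("scene",[(718,168)],.11),go("side",[(97,45)],.11))
print("turq",go("scene",[(50,172)],.11),go("side",[(705,155)],.11))
print("bin corners z.1",go("scene",[(195,282),(528,376),(113,392)],.1))
for n in("scene","side"):
    c=d[n];h=cv2.cvtColor(c["image"],cv2.COLOR_RGB2HSV);m=cv2.inRange(h,(22,120,80),(35,255,255))
    for q in cv2.findContours(m,0,1)[0]:
        if cv2.contourArea(q)>1000:
            p=cv2.approxPolyDP(cv2.convexHull(q),4,True)[:,0]
            w=np.array([onz(c,*x,.03)[:2] for x in p]);print(n,p.tolist(),w.round(3).tolist())
```

```text
1 scene [0.4268 0.1251] len [0.061 0.06  0.059 0.062] yaw [67. 63. 68. 65.]
1 side [0.4291 0.1265] len [0.06  0.062 0.062 0.058] yaw [66. 64. 62. 62.]
2 scene [0.4465 0.2498] len [0.063 0.069 0.063 0.066] yaw [5. 7. 3. 6.]
2 side [0.4461 0.2505] len [0.06  0.069 0.057 0.062] yaw [8. 2. 1. 5.]
3 scene [0.5933 0.1106] len [0.061 0.062 0.059 0.06 ] yaw [26. 23. 24. 24.]
3 side [0.6002 0.116 ] len [0.051 0.061 0.054 0.065] yaw [16. 17. 20. 14.]
4 scene [0.59   0.2506] len [0.062 0.058 0.063 0.061] yaw [22. 20. 24. 19.]
4 side [0.5925 0.2517] len [0.06  0.062 0.061 0.063] yaw [19. 13. 20. 12.]
jar [[0.43680391 0.37623995]] [[0.43669115 0.375584  ]]
tin [[0.60113234 0.38249158]] [[0.60039031 0.38079791]]
brown [[0.70359383 0.2269974 ]] [[0.71242012 0.23462461]]
brown2 [[0.46075552 0.48017465]] [[0.47366145 0.4928367 ]]
turq [[0.68155282 0.00249037]] [[0.68923119 0.00761174]]
bin corners z.1 [[0.75179549 0.15706476]
 [0.75473616 0.40167132]
 [0.88213976 0.15513629]]
scene [[7, 280], [21, 280], [143, 329], [134, 331]] [[1.054, -0.46], [1.04, -0.427], [1.05, -0.042], [1.063, -0.057]]
scene [[276, 252], [373, 278], [352, 358], [273, 332], [254, 320], [253, 283]] [[0.669, 0.117], [0.667, 0.39], [0.938, 0.411], [0.939, 0.229], [0.924, 0.174], [0.81, 0.116]]
scene [[211, 181], [211, 188], [179, 215], [134, 200], [168, 171]] [[0.392, -0.253], [0.434, -0.228], [0.621, -0.232], [0.605, -0.416], [0.391, -0.432]]
side [[389, 267], [459, 307], [456, 317], [401, 367], [331, 316], [335, 304]] [[0.589, -0.253], [0.584, -0.433], [0.553, -0.443], [0.367, -0.438], [0.371, -0.265], [0.403, -0.248]]
side [[321, 132], [343, 140], [343, 154], [335, 178], [316, 187], [297, 178], [297, 164], [306, 140]] [[1.101, 0.44], [1.1, 0.324], [1.001, 0.24], [0.841, 0.136], [0.753, 0.138], [0.753, 0.223], [0.826, 0.298], [1.0, 0.425]]
```

Request:
{"method": "play_rows", "body": {"targets": [12.6,-17.2,0,25,12.6,-17.2,0,25,12.6,-17.2,0,25,12.6,-17.2,0,25,12.6,-17.2,0,25,12.6,-17.2,0,25,12.6,-17.2,5,25,12.6,-17.2,8,25], "grip": 9.3}}

```text
t: 0.82
tool_pos: [0.4297, 0.1271, 0.1402]
orientation: [2.646, 1.689, 0.01]
force: [-0.3, -0.6, -0.3]
opening: 0.0932
gripper_force: 0.0
```

```bash
cat >> h.py <<'E'
from scipy.spatial.transform import Rotation as Ro
def Ttool(s):
    T=np.eye(4);T[:3,:3]=Ro.from_rotvec(s["orientation"]).as_matrix();T[:3,3]=s["tool_pos"];return T
E
python3 - <<'E'
from plant import *; from h import *
s=read_state();c=eyes.read_camera("wrist");T=Ttool(s)@c["T_tool_cam"]
print(s["tool_pos"],s["q"].round(2),Ttool(s)[:3,:3].round(3).tolist(),s["force"])
im=c["image"][:,:,::-1].copy()
for n,p,y in((1,(.428,.1258),65),(3,(.596,.113),20),(2,(.4465,.25),4),(4,(.591,.251),18)):
    for k in range(4):
        a=np.radians(y+45+90*k);q=proj(c,(p[0]+.0424*np.cos(a),p[1]+.0424*np.sin(a),.11),T)
        cv2.circle(im,tuple(int(v) for v in q),3,(0,255,0),1)
cv2.imwrite("pics/w1.png",im)
E
```

```text
[0.42971989 0.12705153 0.140218  ] [ 0.17 -0.25  2.   -0.    1.39  0.61] [[0.421, 0.907, 0.007], [0.907, -0.421, 0.001], [0.004, 0.006, -1.0]] [-0.33753775 -0.60318182 -0.26746894]
```

View pics/w1.png

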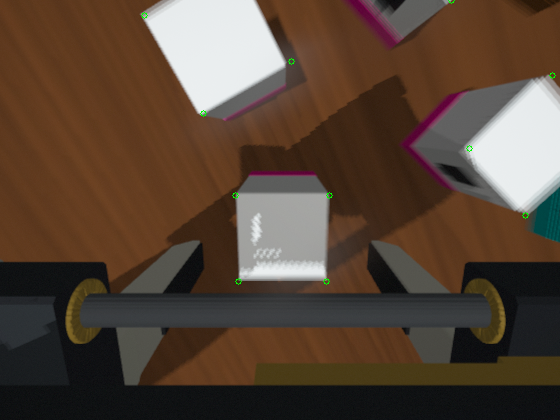

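The wrist view shows carton 1 centred between the fingers (280,235) and the predicted corners on the real ones. Descend and grip.

Request:
{"method": "play_rows", "body": {"targets": [0,0,4,0,0,0,7.3,0,0,0,7.3,0]}}

```text
t: 1.12
tool_pos: [0.423, 0.1249, 0.0597]
orientation: [-2.646, -1.685, 0.016]
force: [-2.5, -0.6, -1.9]
opening: 0.0926
gripper_force: 0.0
```

Request:
{"method": "play_rows", "body": {"targets": [0,0,0,0,0,0,0,0,0,0,0,0,0,0,0,0,0,0,0,0,0,0,0,0], "grip": 5, "grip_force": 25}}

```text
t: 1.62
tool_pos: [0.4289, 0.1263, 0.067]
orientation: [2.649, 1.688, 0.003]
force: [-1.6, 2.4, 7.4]
opening: 0.0604
gripper_force: 24.9
```

Request:
{"method": "play_rows", "body": {"targets": [0,0,-1,0,0,0,-2,0,0,0,-3,0,0,0,-3,0,0,0,-3,0,0,0,-3,0]}}

```text
t: 2.12
tool_pos: [0.428, 0.126, 0.0957]
orientation: [2.65, 1.688, 0.0]
force: [0.2, -0.7, -1.5]
opening: 0.06
gripper_force: 24.9
```

Only about 1.5 N, so carton 1 is an empty. Put it back and go to carton 3.

Request:
{"method": "play_rows", "body": {"targets": [0,0,1,0,0,0,2,0,0,0,2.9,0,0,0,2.9,0,0,0,2.9,0]}}

```text
t: 2.53
tool_pos: [0.4269, 0.1258, 0.0649]
orientation: [-2.649, -1.687, 0.004]
force: [0.4, -1.3, -2.5]
opening: 0.0601
gripper_force: 25.0
```

Request:
{"method": "play_rows", "body": {"targets": [0,0,0,0,0,0,0,0,0,0,0,0,0,0,0,0], "grip": 9.3}}

```text
t: 2.87
tool_pos: [0.4281, 0.126, 0.0667]
orientation: [2.65, 1.688, 0.0]
force: [-0.1, -0.1, -0.0]
opening: 0.0824
gripper_force: 0.0
```

```bash
cat > go.py <<'E'
import sys;from plant import *;from h import *
# usage: x y z closing_dir_deg -> row numbers
s=read_state();R=Ttool(s)[:3,:3];x,y,z,a=map(float,sys.argv[1:5])
d=R.T@(np.array([x,y,z])-s["tool_pos"])*100
cur=np.degrees(np.arctan2(R[1,1],R[0,1]));r=(cur-a+90)%180-90
print("shift cm",d.round(1),"roll",round(r,1),"pos",s["tool_pos"].round(4),"cur",cur.round(1),"q6",s["q"][5].round(2),"open",s["opening"].round(4),"F",s["force"].round(2))
E
python3 go.py .595 .113 .15 -70
```

```text
Traceback (most recent call last):
  File "go.py", line 6, in <module>
    print("shift cm",d.round(1),"roll",round(r,1),"pos",s["tool_pos"].round(4),"cur",cur.round(1),"q6",s["q"][5].round(2),"open",s["opening"].round(4),"F",s["force"].round(2))
                                                                                                                                 ^^^^^^^^^^^^^^^^^^
AttributeError: 'float' object has no attribute 'round'
```

Request:
{"method": "play_rows", "body": {"targets": [0,0,-4,0,0,0,-8.3,0,2,5,-8.3,14,5.9,15.7,-8.3,45,5.9,15.7,-8.3,45,5.9,15.7,-8.3,45,5.9,15.7,-8.3,45,5.9,15.7,-8.3,45]}}

```text
t: 3.53
tool_pos: [0.5965, 0.1124, 0.1471]
orientation: [-3.086, -0.589, 0.005]
force: [0.0, -0.7, 0.1]
opening: 0.0929
gripper_force: 0.0
```

Request:
{"method": "play_rows", "body": {"targets": [0,0,0,0,0,0,0,0]}}

```text
t: 3.7
tool_pos: [0.5952, 0.1131, 0.1494]
orientation: [-3.082, -0.606, 0.001]
force: [-0.4, 0.5, 0.3]
opening: 0.0928
gripper_force: 0.0
```

```bash
sed -i 's/s\["opening"\].round(4)/s["opening"]/' go.py; python3 go.py .595 .113 .066 -70
python3 - <<'E'
from plant import *; from h import *
s=read_state();c=eyes.read_camera("wrist");T=Ttool(s)@c["T_tool_cam"]
im=c["image"][:,:,::-1].copy()
for n,p,y in((3,(.595,.113),20),(4,(.591,.251),18)):
    for k in range(4):
        a=np.radians(y+45+90*k);q=proj(c,(p[0]+.0424*np.cos(a),p[1]+.0424*np.sin(a),.11),T)
        cv2.circle(im,tuple(int(v) for v in q),3,(0,255,0),1)
cv2.imwrite("pics/w2.png",im)
E
```

```text
shift cm [-0.   0.   8.3] roll 2.3 pos [0.5952 0.1131 0.1494] cur -67.7 q6 1.29 open 0.09277747822983536 F [-0.39  0.53  0.32]
```

View pics/w2.png

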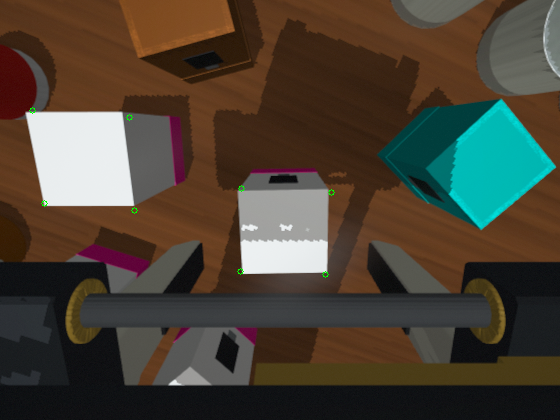

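Carton 3 (283,230) lies centred and square between the fingers; carton 4 (80,160) matches its prediction too. Descend, grip, lift.

Request:
{"method": "play_rows", "body": {"targets": [0,0,4,0,0,0,8.3,0,0,0,8.3,0,0,0,8.3,0]}}

```text
t: 4.08
tool_pos: [0.5922, 0.113, 0.0645]
orientation: [-3.082, -0.604, 0.01]
force: [1.0, 0.0, 0.2]
opening: 0.0932
gripper_force: 0.0
```

Request:
{"method": "play_rows", "body": {"targets": [0,0,0,0,0,0,0,0,0,0,0,0,0,0,0,0,0,0,0,0,0,0,0,0], "grip": 5, "grip_force": 25}}

```text
t: 4.58
tool_pos: [0.5959, 0.1134, 0.0677]
orientation: [-3.084, -0.6, -0.003]
force: [-0.2, 1.0, 4.6]
opening: 0.06
gripper_force: 24.9
```

Request:
{"method": "play_rows", "body": {"targets": [0,0,-1,0,0,0,-2,0,0,0,-3,0,0,0,-3,0,0,0,-3,0,0,0,-3,0]}}

```text
t: 5.08
tool_pos: [0.5952, 0.1131, 0.0967]
orientation: [3.084, 0.6, 0.0]
force: [-0.3, 0.2, -2.5]
opening: 0.0605
gripper_force: 24.9
```

About 2.5 N with noise, still light. Put it back and go to carton 4.

Request:
{"method": "play_rows", "body": {"targets": [0,0,1,0,0,0,2,0,0,0,2.9,0,0,0,2.9,0,0,0,2.9,0]}}

```text
t: 5.5
tool_pos: [0.5942, 0.1131, 0.0657]
orientation: [-3.083, -0.6, 0.004]
force: [-0.1, 0.2, -1.5]
opening: 0.0598
gripper_force: 24.9
```

Request:
{"method": "play_rows", "body": {"targets": [0,0,0,0,0,0,0,0,0,0,0,0,0,0,0,0], "grip": 9.3}}

```text
t: 5.83
tool_pos: [0.5954, 0.1131, 0.0677]
orientation: [3.084, 0.6, 0.0]
force: [-0.1, 0.8, -0.2]
opening: 0.0822
gripper_force: 0.0
```

Request:
{"method": "play_rows", "body": {"targets": [0,0,-4,0,0,0,-8.3,0,1,-3,-8.3,0,4.8,-12.9,-8.3,0,4.8,-12.9,-8.3,0,4.8,-12.9,-8.3,0,4.8,-12.9,-8.3,0,4.8,-12.9,-8.3,0]}}

```text
t: 6.5
tool_pos: [0.591, 0.252, 0.1506]
orientation: [3.083, 0.604, 0.0]
force: [0.8, -0.5, -0.1]
opening: 0.093
gripper_force: 0.0
```

```bash
python3 go.py .5905 .251 .066 -70
```

```text
shift cm [-0.1  0.1  8.5] roll 2.2 pos [0.591  0.252  0.1506] cur -67.8 q6 1.51 open 0.09296739962000695 F [ 0.8  -0.47 -0.08]
```

Request:
{"method": "play_rows", "body": {"targets": [0,0,4,2,0,0,8.3,2,0,0,8.3,2,0,0,8.3,2]}}

```text
t: 6.83
tool_pos: [0.5887, 0.2484, 0.0645]
orientation: [3.093, 0.544, -0.012]
force: [0.3, -0.0, 0.3]
opening: 0.0928
gripper_force: 0.0
```

Request:
{"method": "play_rows", "body": {"targets": [0,0,0,0,0,0,0,0,0,0,0,0,0,0,0,0,0,0,0,0,0,0,0,0], "grip": 5, "grip_force": 25}}

```text
t: 7.33
tool_pos: [0.592, 0.2513, 0.0689]
orientation: [-3.093, -0.546, -0.003]
force: [-0.7, 1.6, 4.6]
opening: 0.0606
gripper_force: 24.7
```

Request:
{"method": "play_rows", "body": {"targets": [0,0,-1,0,0,0,-2,0,0,0,-3,0,0,0,-3,0,0,0,-3,0,0,0,-3,0]}}

```text
t: 7.83
tool_pos: [0.5913, 0.2507, 0.0976]
orientation: [3.094, 0.546, 0.0]
force: [1.1, 0.6, -1.9]
opening: 0.0608
gripper_force: 24.7
```

Cartons 1, 3 and 4 are light, so carton 2 should be the full one. Put 4 back and go to 2.

Request:
{"method": "play_rows", "body": {"targets": [0,0,1,0,0,0,2,0,0,0,2.9,0,0,0,2.9,0,0,0,2.9,0]}}

```text
t: 8.25
tool_pos: [0.5903, 0.2504, 0.0667]
orientation: [3.093, 0.546, -0.004]
force: [0.6, -0.5, -1.6]
opening: 0.0603
gripper_force: 24.9
```

Request:
{"method": "play_rows", "body": {"targets": [0,0,0,0,0,0,0,0,0,0,0,0,0,0,0,0], "grip": 9.3}}

```text
t: 8.58
tool_pos: [0.5915, 0.2507, 0.0687]
orientation: [3.094, 0.546, 0.0]
force: [0.3, 0.2, -0.1]
opening: 0.0823
gripper_force: 0.0
```

Request:
{"method": "play_rows", "body": {"targets": [0,0,-4,0,0,0,-8.3,0,-3,-1,-8.3,-7,-13.6,-4.9,-8.3,-74,-13.6,-4.9,-8.3,-74,-13.6,-4.9,-8.3,-74,-13.6,-4.9,-8.3,-74,-13.6,-4.9,-8.3,-74]}}

```text
t: 9.25
tool_pos: [0.4451, 0.2504, 0.1518]
orientation: [-2.675, -1.648, -0.001]
force: [0.7, 0.1, -0.0]
opening: 0.0931
gripper_force: 0.0
```

```bash
python3 go.py .4465 .250 .066 4
```

```text
shift cm [0.  0.1 8.6] roll -30.7 pos [0.4451 0.2504 0.1518] cur -26.7 q6 0.88 open 0.09310034883047004 F [ 0.74  0.12 -0.01]
```

Request:
{"method": "play_rows", "body": {"targets": [0,0,0,-31,0,0,0,-31,0,0,0,-31,0,0,0,-31,0,0,0,-31,0,0,0,-31]}}

```text
t: 9.75
tool_pos: [0.4469, 0.2502, 0.1519]
orientation: [2.143, 2.297, 0.001]
force: [0.1, 0.5, 0.3]
opening: 0.0931
gripper_force: 0.0
```

```bash
python3 go.py .4465 .250 .066 4
python3 - <<'E'
from plant import *; from h import *
s=read_state();c=eyes.read_camera("wrist");T=Ttool(s)@c["T_tool_cam"]
h=cv2.cvtColor(c["image"],cv2.COLOR_RGB2HSV)
m=cv2.inRange(h,(0,0,130),(180,40,255));m[290:]=0
k,l,st,ce=cv2.connectedComponentsWithStats(m);i=max(range(1,k),key=lambda j:st[j,4]*(abs(ce[j,0]-283)<40))
q=cv2.findContours((l==i).astype(np.uint8),0,1)[0][0];p=cv2.boxPoints(cv2.minAreaRect(q))
w=np.array([onz(c,*x,.11,T)[:2] for x in p]);print(p.round(),w.round(4),w.mean(0))
e=np.diff(w,axis=0);print(np.hypot(*e.T),np.degrees(np.arctan2(e[:,1],e[:,0]))%90)
E
```

```text
shift cm [-0.  -0.   8.6] roll -0.0 pos [0.4469 0.2502 0.1519] cur 4.0 q6 0.34 open 0.09311629193489611 F [0.11 0.52 0.31]
[[236. 172.]
 [326. 172.]
 [326. 270.]
 [236. 270.]] [[0.412  0.2892]
 [0.4714 0.2933]
 [0.4786 0.2231]
 [0.4141 0.2186]] [0.44399498 0.25604693]
[0.05957187 0.0705834  0.06466127] [3.95281377 5.83673561 3.94119834]
```

Request:
{"method": "play_rows", "body": {"targets": [0,0,4,0,0,0,8.3,0,0,0,8.3,0,0,0,8.3,0]}}

```text
t: 10.13
tool_pos: [0.4444, 0.2491, 0.0665]
orientation: [-2.146, -2.291, 0.009]
force: [0.1, -0.0, -0.3]
opening: 0.0934
gripper_force: 0.0
```

Request:
{"method": "play_rows", "body": {"targets": [0,0,0,0,0,0,0,0,0,0,0,0,0,0,0,0,0,0,0,0,0,0,0,0], "grip": 5, "grip_force": 30}}

```text
t: 10.63
tool_pos: [0.4466, 0.2504, 0.0695]
orientation: [-2.145, -2.294, -0.0]
force: [-4.5, 0.6, 8.5]
opening: 0.0605
gripper_force: 29.8
```

Request:
{"method": "play_rows", "body": {"targets": [0,0,-1,0,0,0,-2,0,0,0,-3,0,0,0,-3,0,0,0,-3,0,0,0,-3,0]}}

```text
t: 11.13
tool_pos: [0.4468, 0.2501, 0.0986]
orientation: [2.146, 2.294, 0.0]
force: [0.4, -0.3, -5.5]
opening: 0.0605
gripper_force: 29.7
```

```bash
python3 go.py .5 -.1 .0966 0
```

```text
shift cm [-35.3   3.    0.2] roll 3.8 pos [0.4468 0.2501 0.0986] cur 3.8 q6 0.34 open 0.060532086232279646 F [ 0.45 -0.27 -5.5 ]
```

5.5 N, so carton 2 is the full one. Lift high over the others and carry it to the free patch.

Request:
{"method": "play_rows", "body": {"targets": [0,0,-3,0,0,0,-6,0,0,0,-9,0,0,0,-11,0,-1,0,-11,0,-3,0.5,-11,1,-6,1,-11,2,-9,1.5,-11,3], "grip_force": 45}}

```text
t: 11.8
tool_pos: [0.4667, 0.16, 0.2062]
orientation: [-2.203, -2.238, 0.004]
force: [0.4, -1.4, -5.9]
opening: 0.0605
gripper_force: 44.7
```

Request:
{"method": "play_rows", "body": {"targets": [-3,0.5,0,0,-6,1,0,0,-9,1.5,0,0,-12,2,0,0,-15,2.4,0,0,-18,2.7,0,0,-20,2.8,0,0,-21,2.8,0,0]}}

```text
t: 12.47
tool_pos: [0.4975, -0.0513, 0.206]
orientation: [-2.207, -2.233, 0.004]
force: [-0.1, -0.1, -4.7]
opening: 0.0605
gripper_force: 44.7
```

Request:
{"method": "play_rows", "body": {"targets": [0,0,3,0,0,0,6,0,0,0,9,0,0,0,12,0,0,0,13,0,0,0,13,0]}}

```text
t: 12.97
tool_pos: [0.4948, -0.0473, 0.074]
orientation: [-2.2, -2.233, 0.008]
force: [-1.1, 0.1, -5.7]
opening: 0.0599
gripper_force: 44.8
```

```bash
python3 go.py .51 -.05 .0695 0;python3 - <<'E'
from plant import *;import cv2
c=eyes.read_camera("side");cv2.imwrite("pics/s3.png",cv2.resize(c["image"][60:400,130:530,::-1],(700,595)))
E
```

```text
shift cm [-0.3  1.5  0.4] roll 0.9 pos [ 0.4948 -0.0473  0.074 ] cur 0.9 q6 -0.21 open 0.059908994071822666 F [-1.06  0.1  -5.7 ]
```

View pics/s3.png

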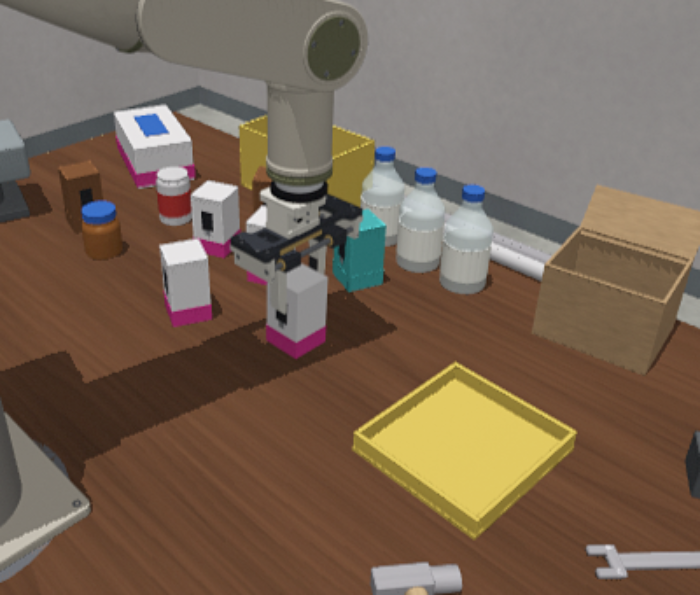

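The view shows the carton gripped upright at about (297,310), clear of everything, with the patch and tray free. Set it down, soften the grip and tip it toward -y (tool -x) about its bottom edge.

Request:
{"method": "play_rows", "body": {"targets": [0,0,0.3,-0.9,0,0,0.6,-0.9,0,0,0.6,-0.9]}}

```text
t: 13.27
tool_pos: [0.5, -0.0484, 0.0739]
orientation: [2.186, 2.254, 0.002]
force: [-0.8, 0.8, -5.9]
opening: 0.0601
gripper_force: 44.8
```

Request:
{"method": "play_rows", "body": {"targets": [0,0,0,0,-0.8,0,-0.1,0,-1.6,0,-0.2,0,-2.4,0,-0.3,0,-3.2,0,-0.3,0,-4,0,-0.3,0,-4.8,0,-0.2,0,-4.8,0,-0.2,0], "grip_force": 8}}

```text
t: 13.93
tool_pos: [0.5002, -0.098, 0.0745]
orientation: [2.189, 2.253, -0.001]
force: [-0.2, -0.1, -5.4]
opening: 0.0599
gripper_force: 8.0
```

```bash
python3 go.py .51 -.05 .0695 0;python3 - <<'E'
from plant import *;import cv2
c=eyes.read_camera("side");cv2.imwrite("pics/s4.png",cv2.resize(c["image"][130:330,220:460,::-1],(600,500)))
E
```

```text
shift cm [4.8 1.1 0.5] roll 1.7 pos [ 0.5002 -0.098   0.0745] cur 1.7 q6 -0.32 open 0.0598709666796264 F [-0.19 -0.06 -5.39]
```

View pics/s4.png

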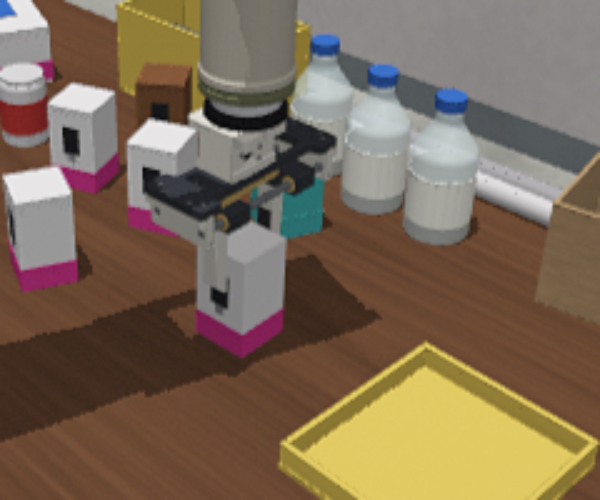

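The carton was still about 5 mm above the bench (5.4 N carried), so it just translated upright. Go back, lower to contact, then tip.

Request:
{"method": "play_rows", "body": {"targets": [2,0,-0.2,0,4,0,-0.2,0,5,0,0,0,5,0,0.4,0,5,0,0.8,0,5,0,0.8,0,5,0,0.8,0], "grip_force": 10}}

```text
t: 14.57
tool_pos: [0.4992, -0.0463, 0.0672]
orientation: [2.187, 2.255, 0.001]
force: [-2.6, 1.6, 3.4]
opening: 0.0596
gripper_force: 10.0
```

Request:
{"method": "play_rows", "body": {"targets": [-0.8,0,-0.15,0,-1.6,0,-0.25,0,-2.4,0,-0.35,0,-3.2,0,-0.35,0,-4,0,-0.3,0,-4.8,0,-0.15,0,-4.8,0,-0.15,0]}}

```text
t: 15.15
tool_pos: [0.5005, -0.0964, 0.0683]
orientation: [2.188, 2.252, -0.001]
force: [-0.3, -2.3, 3.4]
opening: 0.0599
gripper_force: 10.0
```

```bash
python3 go.py .51 -.05 .0695 0;python3 - <<'E'
from plant import *;import cv2
c=eyes.read_camera("side");cv2.imwrite("pics/s5.png",cv2.resize(c["image"][170:310,250:430,::-1],(600,466)))
E
```

```text
shift cm [ 4.6  1.1 -0.1] roll 1.7 pos [ 0.5005 -0.0964  0.0683] cur 1.7 q6 -0.32 open 0.059910189981139624 F [-0.3  -2.31  3.4 ]
```

View pics/s5.png

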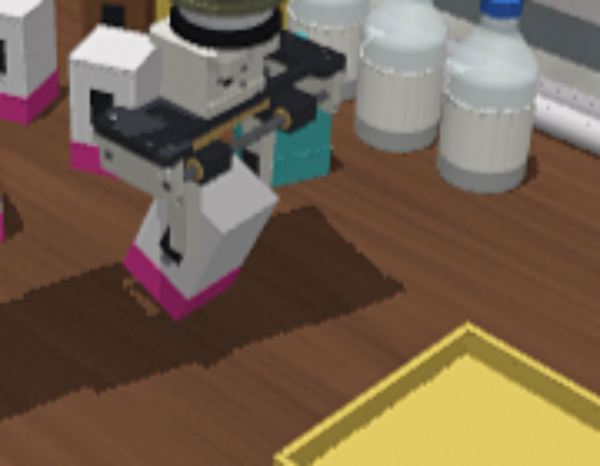

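The picture shows the tipping works: carton leaning about 30-35° with its lid edge at (180,315) on the bench. Continue the arc down.

Request:
{"method": "play_rows", "body": {"targets": [-0.8,0,0.2,0,-1.6,0,0.5,0,-2.4,0,0.9,0,-3.1,0,1.3,0,-3.8,0,1.8,0,-4.4,0,2.3,0,-5,0,2.9,0,-5.5,0,3.4,0]}}

```text
t: 15.87
tool_pos: [0.5021, -0.1501, 0.0335]
orientation: [2.188, 2.254, 0.0]
force: [1.1, -2.5, 2.1]
opening: 0.0599
gripper_force: 10.0
```

Request:
{"method": "play_rows", "body": {"targets": [-0.5,0,0.6,0,-0.9,0,1.2,0,-1.2,0,1.8,0,-1.5,0,2.3,0,-1.5,0,2.3,0,-1.5,0,2.3,0]}}

```text
t: 16.37
tool_pos: [0.5009, -0.1633, 0.0097]
orientation: [-2.185, -2.252, 0.001]
force: [0.1, -0.1, -4.8]
opening: 0.0601
gripper_force: 10.0
```

```bash
python3 go.py .5 -.165 .011 0;python3 - <<'E'
from plant import *;from h import *;import pickle
d={}
for n in("scene","side"):
    c=eyes.read_camera(n);d[n]=c;h=cv2.cvtColor(c["image"],cv2.COLOR_RGB2HSV)
    m=cv2.inRange(h,(140,120,60),(172,255,255));k,l,s,ce=cv2.connectedComponentsWithStats(m)
    for i in range(1,k):
        if s[i,4]>25: print(n,s[i],ce[i].round(),onz(c,*ce[i],0.03).round(3))
pickle.dump(d,open("cams1.pkl","wb"))
E
```

```text
shift cm [-0.2 -0.1 -0.1] roll 1.7 pos [ 0.5009 -0.1633  0.0097] cur 1.7 q6 -0.44 open 0.06010950098323823 F [ 0.09 -0.09 -4.84]
scene [229 192  19  24 281] [238. 204.] [ 0.487 -0.096  0.03 ]
scene [296 211  26  14 185] [308. 218.] [0.47  0.139 0.03 ]
scene [274 244  21   8 165] [284. 247.] [0.641 0.13  0.03 ]
scene [325 255  17   9 127] [333. 259.] [0.634 0.271 0.03 ]
scene [ 407  304  117   65 1107] [460. 338.] [0.788 0.616 0.03 ]
side [196 138  24  29 147] [208. 157.] [0.64  0.564 0.03 ]
side [235 154   7   8  33] [239. 157.] [0.717 0.483 0.03 ]
side [244 191  24  17 168] [257. 200.] [0.566 0.205 0.03 ]
side [271 207  28  18 231] [285. 217.] [0.561 0.078 0.03 ]
side [223 227  28  20 228] [237. 239.] [0.4   0.086 0.03 ]
side [298 244  12  25 114] [304. 260.] [ 0.464 -0.093  0.03 ]
```

The carton lies flat with its lid end at y≈-0.075. Open, slide to the lid end, and regrip lightly.

Request:
{"method": "play_rows", "body": {"targets": [0,0,0,0,0,0,0,0,0,0,0,0,0,0,0,0,0,0,0,0], "grip": 9.3}}

```text
t: 16.88
tool_pos: [0.5027, -0.1641, 0.0115]
orientation: [2.187, 2.255, 0.0]
force: [-0.9, -0.4, -0.7]
opening: 0.0885
gripper_force: 0.0
```

Request:
{"method": "play_rows", "body": {"targets": [1.5,0,0,0,4,0,0,0,6.6,0,0,0,6.6,0,0,0,6.6,0,0,0]}}

```text
t: 17.3
tool_pos: [0.5004, -0.0973, 0.0113]
orientation: [2.185, 2.257, 0.0]
force: [0.5, -0.5, 0.3]
opening: 0.0932
gripper_force: 0.0
```

```bash
python3 go.py .5 -.097 .011 0;python3 - <<'E'
from plant import *;from h import *
s=read_state();c=eyes.read_camera("wrist");T=Ttool(s)@c["T_tool_cam"]
h=cv2.cvtColor(c["image"],cv2.COLOR_RGB2HSV);m=cv2.inRange(h,(140,100,40),(172,255,255))
q=max(cv2.findContours(m,0,1)[0],key=cv2.contourArea);b=cv2.boundingRect(q);print(b,cv2.contourArea(q))
for u,v in((b[0],b[1]),(b[0]+b[2],b[1]),(b[0],b[1]+b[3]),(b[0]+b[2],b[1]+b[3])):print(onz(c,u,v,.06,T).round(4))
cv2.imwrite("pics/w6.png",c["image"][:,:,::-1])
E
```

```text
shift cm [ 0. -0.  0.] roll 1.9 pos [ 0.5004 -0.0973  0.0113] cur 1.9 q6 -0.33 open 0.09316228031137598 F [ 0.45 -0.54  0.29]
(205, 219, 155, 75) 5269.0
[ 0.4685 -0.063   0.06  ]
[ 0.5286 -0.061   0.06  ]
[ 0.4674 -0.0954  0.06  ]
[ 0.5316 -0.0933  0.06  ]
```

Lid end at y≈-0.078, so the pads are 20 mm from it and centred in x (0.499). Grip and lift; gravity should swing the plain end down.

Request:
{"method": "play_rows", "body": {"targets": [0,0,0,0,0,0,0,0,0,0,0,0,0,0,0,0,0,0,0,0,0,0,0,0], "grip": 5, "grip_force": 10}}

```text
t: 17.85
tool_pos: [0.5001, -0.0984, 0.0111]
orientation: [-2.188, -2.254, 0.001]
force: [0.0, -0.6, 1.7]
opening: 0.0596
gripper_force: 10.0
```

Request:
{"method": "play_rows", "body": {"targets": [0,0,-1,0,0,0,-2,0,0,0,-3,0,0,0,-4,0,0,0,-5,0,0,0,-6,0,0,0,-7,0,0,0,-8,0]}}

```text
t: 18.52
tool_pos: [0.5004, -0.0981, 0.0924]
orientation: [2.187, 2.255, 0.0]
force: [0.7, -0.5, -5.0]
opening: 0.0599
gripper_force: 10.0
```

Request:
{"method": "play_rows", "body": {"targets": [0,0,-1,0,0,0,-2,0,0,0,-3,0,0,0,-4,0,0,0,-5,0,0,0,-5,0]}}

```text
t: 19.02
tool_pos: [0.5018, -0.0986, 0.144]
orientation: [2.185, 2.252, 0.003]
force: [-0.0, 0.5, -5.2]
opening: 0.0603
gripper_force: 10.0
```

```bash
python3 go.py .49 -.342 .16 0;python3 - <<'E'
from plant import *;import cv2,numpy as np,pickle
a=eyes.read_camera("side");b=eyes.read_camera("scene");pickle.dump({"side":a,"scene":b},open("cams2.pkl","wb"))
a=cv2.resize(a["image"][100:330,230:450,::-1],(400,418));b=cv2.resize(b["image"][90:290,150:350,::-1],(400,400))
cv2.imwrite("pics/s7.png",np.hstack([a[:400],b]))
E
```

```text
shift cm [-24.3  -1.9  -1.6] roll 1.7 pos [ 0.5018 -0.0986  0.144 ] cur 1.7 q6 -0.32 open 0.060275057773317035 F [-0.    0.5  -5.19]
```

View pics/s7.png

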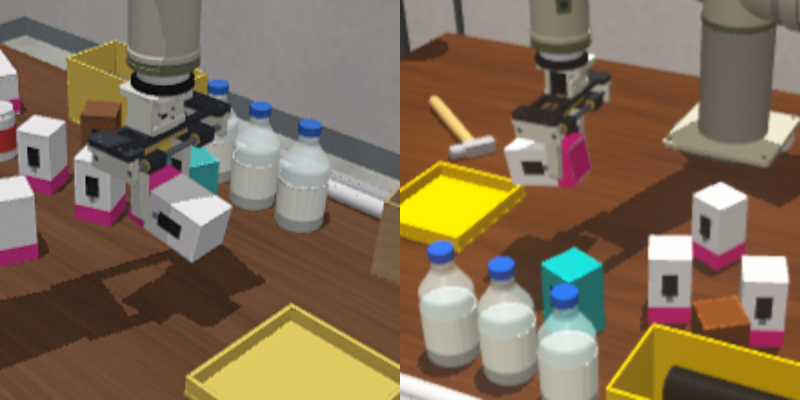

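The lid is up at one end but the carton droops only partly, held by pad friction. I'll compute its tilt from the plain-end corner visible at crop (197,262) in the left half.

Run:
```python
from h import *;import pickle
c=pickle.load(open("cams2.pkl","rb"))["side"]
for (u,v),X in(((197,261),.471),((178,228),.471),((231,211),.531),((222,240),.531)):
    o,d=ray(c,230+u/1.818,100+v/1.818*1.0);print((o+d*(X-o[0])/d[0]).round(4))
```

```text
[ 0.471  -0.1923  0.1255]
[ 0.471  -0.1601  0.1578]
[ 0.531 -0.192  0.17 ]
[ 0.531  -0.1818  0.1222]
```

Request:
{"method": "play_rows", "body": {"targets": [1,0,2,0,2,0,4,0,3,0,6.2,0,3,0,6.2,0]}}

```text
t: 19.45
tool_pos: [0.4953, -0.0659, 0.0735]
orientation: [-2.181, -2.25, 0.007]
force: [-2.4, 0.9, -7.2]
opening: 0.0598
gripper_force: 10.0
```

```bash
python3 -c "
from plant import *
s=read_state();print(s['wrist_torque'].round(3),s['force'].round(2),s['tool_pos'].round(4))"
```

```text
[0.185 0.152 0.002] [-2.36  0.89 -7.19] [ 0.4953 -0.0659  0.0735]
```

Request:
{"method": "play_rows", "body": {"targets": [0,0,0,0,0,0,0,0,0,0,0,0,0,0,0,0], "grip_force": 6}}

```text
t: 19.78
tool_pos: [0.5007, -0.069, 0.0808]
orientation: [2.186, 2.253, 0.002]
force: [-0.3, 0.6, -5.1]
opening: 0.0603
gripper_force: 6.0
```

```bash
python3 -c "
from plant import *
s=read_state();print(s['wrist_torque'].round(3),s['force'].round(2),s['tool_pos'].round(4))"
```

```text
[ 0.033 -0.001 -0.083] [-0.35  0.55 -5.12] [ 0.5007 -0.069   0.0808]
```

Moment dropped from 0.185 to 0.033 N m: it swung down. Soften a little more, then measure the tilt from the contour.

Request:
{"method": "play_rows", "body": {"targets": [0,0,0,0,0,0,0,0,0,0,0,0,0,0,0,0], "grip_force": 4.5}}

```text
t: 20.12
tool_pos: [0.5003, -0.0685, 0.0801]
orientation: [2.186, 2.253, 0.001]
force: [0.3, -0.5, 0.8]
opening: 0.0596
gripper_force: 4.5
```

Run:
```python
from plant import *;from h import *
s=read_state();print(s['wrist_torque'].round(3),s['force'].round(2),s['tool_pos'].round(4))
c=eyes.read_camera("side");h=cv2.cvtColor(c["image"],cv2.COLOR_RGB2HSV)
cv2.imwrite("pics/s8.png",c["image"][:,:,::-1])
m=cv2.inRange(h,(140,120,60),(172,255,255));k,l,st,ce=cv2.connectedComponentsWithStats(m)
for i in range(1,k):
    if st[i,4]>25: print(st[i],ce[i].round())
# expected hanging carton corners near lower/upper, from grasp
g=s["tool_pos"]+[0,0,.019]
for z in(-.09,.02):
    for x,y in((-.03,-.03),(.03,-.03),(-.03,.03)): print(z,x,y,proj(c,g+[x,y,z]).round(1))
w=cv2.inRange(h,(0,0,110),(180,50,255));y0=int(proj(c,g)[1]);x0=int(proj(c,g)[0])
for r in range(y0-10,y0+60,3): print(r,"".join("M" if m[r,x] else "#" if w[r,x] else "." for x in range(x0-30,x0+50)))
```

```text
[-0.075 -0.089  0.066] [ 0.35 -0.54  0.81] [ 0.5003 -0.0685  0.0801]
[196 138  24  29 149] [208. 157.]
[235 154   7   8  34] [239. 158.]
[245 191  23  17 167] [257. 200.]
[271 212  23  27 189] [283. 223.]
[302 213  19  21 230] [310. 222.]
[223 227  28  20 229] [237. 239.]
-0.09 -0.03 -0.03 [306.8 266.2]
-0.09 0.03 -0.03 [323.4 255.8]
-0.09 -0.03 0.03 [289.9 255.4]
0.02 -0.03 -0.03 [307.4 228.9]
0.02 0.03 -0.03 [324.8 219.2]
0.02 -0.03 0.03 [289.6 219. ]
215 MM.#########...####.##...........MMMMMMMM..###..................................
218 MMMMMMMM.#####.##########.MMMMMMMMMMMMMMMM####..................................
221 MMMMMMMMMMMMMM###########MMMMMMMMMMMMMMMMMMM##..................................
224 ...........MMMM##########MMMMMMMMMMMMMMMM.###...................................
227 ...........MMMM.#########MMMMMMMMMMM.##########.................................
230 .........MMMMMM.#########MMMMMM.################................................
233 ...........MMMMM#########M..######################..............................
236 ............MMMMM.#########################
[... 697 characters left out ...]
....................
263 ...........................##################...................................
266 ............................######..............................................
269 ................................................................................
272 ................................................................................
275 ................................................................................
278 ................................................................................
281 ................................................................................
284 ................................................................................
```

Run:
```python
from plant import *;from h import *
s=read_state();c=eyes.read_camera("side");g=s["tool_pos"]+[0,0,.019];x0=int(proj(c,g)[0])
print(x0,g.round(4))
o,d=ray(c,x0-30+31,267);print("corner on x=.47",(o+d*(.47-o[0])/d[0]).round(4),"on bench",onz(c,x0+1,267,0).round(4))
o,d=ray(c,x0-30+59,251);
for X in(.47,.53):print("right corner",(o+d*(X-o[0])/d[0]).round(4))
for t in(20,30,40,50,60):
    a=np.array([0,-np.cos(np.radians(t)),-np.sin(np.radians(t))]);n=np.array([0,np.sin(np.radians(t)),-np.cos(np.radians(t))])
    print(t,[ (proj(c,g+.09*a+k*.03*n+[x,0,0])-[x0-30,0]).round().tolist() for k in(1,-1) for x in(-.03,.03)],(g+.09*a+.03*n).round(3)[1:])
```

```text
307 [ 0.5003 -0.0685  0.0991]
corner on x=.47 [ 0.47   -0.1027  0.0091] on bench [ 0.4782 -0.0949  0.    ]
right corner [ 0.47   -0.1876  0.1033]
right corner [ 0.53   -0.1385  0.0457]
20 [[43.0, 264.0], [60.0, 254.0], [51.0, 249.0], [68.0, 238.0]] [-0.143  0.04 ]
30 [[40.0, 266.0], [57.0, 255.0], [50.0, 254.0], [67.0, 243.0]] [-0.131  0.028]
40 [[36.0, 267.0], [52.0, 256.0], [48.0, 259.0], [65.0, 248.0]] [-0.118  0.018]
50 [[31.0, 267.0], [48.0, 256.0], [46.0, 262.0], [63.0, 252.0]] [-0.103  0.011]
60 [[27.0, 265.0], [43.0, 255.0], [42.0, 265.0], [59.0, 254.0]] [-0.087  0.006]
```

Tilt about 50° with the lower plain-end edge resting on the bench near y≈-0.10. Stand it up by moving the pads over that edge.

Request:
{"method": "play_rows", "body": {"targets": [-0.8,0,0,0,-1.6,0,-0.15,0,-2.4,0,-0.25,0,-3.2,0,-0.25,0,-4,0,-0.2,0,-4.8,0,-0.1,0,-5.6,0,0,0,-6.2,0,0.2,0], "grip_force": 6}}

```text
t: 20.88
tool_pos: [0.5008, -0.1312, 0.0767]
orientation: [-2.187, -2.254, 0.001]
force: [0.2, 0.2, -1.7]
opening: 0.0599
gripper_force: 6.0
```

Request:
{"method": "play_rows", "body": {"targets": [0,0,0.3,0,0,0,0.3,0]}}

```text
t: 21.05
tool_pos: [0.501, -0.1318, 0.0742]
orientation: [2.188, 2.253, -0.003]
force: [-1.1, -2.9, 2.4]
opening: 0.0602
gripper_force: 6.0
```

```bash
cat > look.py <<'E'
from plant import *;from h import *
s=read_state();print(s['wrist_torque'].round(3),s['force'].round(2),s['tool_pos'].round(4))
c=eyes.read_camera("side");h=cv2.cvtColor(c["image"],cv2.COLOR_RGB2HSV);g=s["tool_pos"]+[0,0,.019]
x0,y0=map(int,proj(c,[g[0],g[1],.055]));print(x0)
for z in(0,.11):print(z,[proj(c,(g[0]+x,g[1]+y,z)).round().tolist() for x,y in((-.03,.03),(-.03,-.03),(.03,-.03))])
m=cv2.inRange(h,(140,120,60),(172,255,255));w=cv2.inRange(h,(0,0,110),(180,50,255))
for r in range(y0-36,y0+40,3): print(r,"".join("M" if m[r,x] else "#" if w[r,x] else "." for x in range(x0-40,x0+40)))
E
python3 look.py
```

```text
[-0.617  0.54  -0.013] [-1.13 -2.9   2.36] [ 0.501  -0.1318  0.0742]
325
0 [[308.0, 270.0], [326.0, 281.0], [343.0, 270.0]]
0.11 [[309.0, 233.0], [328.0, 243.0], [345.0, 233.0]]
215 ..#####................................................####.....................
218 MMMMMM#######......................................########.....................
221 MMMMMM##..########.....................................####.....................
224 ...MMM.##################...#.##...............#......####......................
227 .............###################..........MMMMMMMMM##..###......................
230 ..................########...########MMMMMMMMM....MMMM.###......................
233 ..................MMMMM.#############MMMMM..MMMMMMMMMMM##.......................
236 ..................MMMMMMMMM###.######.##.MMMMMMMMMMMMMM##.......................
239 ..................MMMMMMMMM##########MMMMMMMMMMMMMM.###.........................
242 ...................####..MM##########MMMMMMMMMM########.........................
245 ...................##################MMMMM.############.............
[... 587 characters left out ...]
....................
269 ........................###########################.............................
272 ..............................################..................................
275 ....................................######......................................
278 ................................................................................
281 ................................................................................
284 ................................................................................
287 ................................................................................
290 ................................................................................
```

It now stands essentially vertical with the lid up. Release to let it settle, then measure before regripping firmly.

Request:
{"method": "play_rows", "body": {"targets": [0,0,-0.2,0,0,0,-0.2,0,0,0,-0.2,0,0,0,-0.2,0,0,0,-0.2,0], "grip": 9.3}}

```text
t: 21.52
tool_pos: [0.5013, -0.1298, 0.0761]
orientation: [-2.187, -2.255, -0.0]
force: [0.0, 0.1, -1.1]
opening: 0.0885
gripper_force: 0.0
```

Request:
{"method": "play_rows", "body": {"targets": [0,0,-4,0,0,0,-7,0,0,0,-7,0,0,0,-7,0]}}

```text
t: 21.85
tool_pos: [0.5031, -0.1306, 0.1487]
orientation: [2.184, 2.252, 0.003]
force: [-0.9, -0.1, 0.1]
opening: 0.0928
gripper_force: 0.0
```

```bash
python3 look.py
python3 - <<'E'
from plant import *;from h import *
s=read_state();c=eyes.read_camera("wrist");T=Ttool(s)@c["T_tool_cam"]
h=cv2.cvtColor(c["image"],cv2.COLOR_RGB2HSV);m=cv2.inRange(h,(140,80,40),(172,255,255))
q=max(cv2.findContours(m,0,1)[0],key=cv2.contourArea);p=cv2.approxPolyDP(cv2.convexHull(q),5,True)[:,0]
print(p.tolist());print(np.array([onz(c,*x,.11,T)[:2] for x in p]).round(4).tolist())
E
```

```text
[ 0.016 -0.031 -0.012] [-0.87 -0.1   0.14] [ 0.5031 -0.1306  0.1487]
326
0 [[308.0, 269.0], [326.0, 281.0], [343.0, 269.0]]
0.11 [[309.0, 232.0], [328.0, 243.0], [345.0, 232.0]]
215 .####.MMMMMM..........##########................................................
218 MMMMMMMMMM............##########................................................
221 MMMMMMMM..............##########....###.........................................
224 ..MMM..................###########.MMMMMM.##....................................
227 ...........................#.##.MMMMMMMMMMMMMMM.................................
230 .....................###MMMMMMMMMMMMMMMMMMMMMMMMMMMMM...........................
233 ....................MMMMMMMMMMMMMMMMMMMMMMMMMMMMMM...MMMM.......................
236 ....................MMMMMMMMMM.MMMMMMMMMMMMMM..#MMMMMMMMM.......................
239 ....................MMMMMMMMMMMMMMMM..MMM.#..MMMMMMMMMMMM.......................
242 ....................##.MMMMMMMMMMMMMMMMMMMMMMMMMMMMMM.##........................
245 ....................#######.MMMMMMMMMMMMMMMMMMMMM#######............
[... 744 characters left out ...]
#................................
275 ................................############....................................
278 .....................................###........................................
281 ................................................................................
284 ................................................................................
287 ................................................................................
290 ................................................................................
[[325, 172], [326, 264], [240, 264], [235, 178], [242, 172]]
[[0.5267, -0.0875], [0.5314, -0.1516], [0.4715, -0.1534], [0.4686, -0.0931], [0.4732, -0.0891]]
```

The carton stands free, lid up, centre ≈(0.4995,-0.1225). Regrip centrally and firmly, carry it to the tray.

Request:
{"method": "play_rows", "body": {"targets": [0.8,-0.1,2,0,0.8,-0.1,5,0,0.8,-0.1,8,0,0.8,-0.1,8,0,0.8,-0.1,8,0]}}

```text
t: 22.37
tool_pos: [0.4972, -0.1211, 0.0633]
orientation: [-2.183, -2.25, 0.005]
force: [0.6, -0.2, -0.5]
opening: 0.093
gripper_force: 0.0
```

Request:
{"method": "play_rows", "body": {"targets": [0,0,0,0,0,0,0,0,0,0,0,0,0,0,0,0,0,0,0,0,0,0,0,0], "grip": 5, "grip_force": 35}}

```text
t: 22.87
tool_pos: [0.5006, -0.1224, 0.067]
orientation: [2.187, 2.254, 0.001]
force: [-0.8, 0.8, 4.7]
opening: 0.0594
gripper_force: 35.0
```

Request:
{"method": "play_rows", "body": {"targets": [0,0,-2,0,0,0,-4,0,0,0,-6,0,0,0,-7,0,0,0,-7,0,0,0,-7,0]}}

```text
t: 23.37
tool_pos: [0.5, -0.1221, 0.1357]
orientation: [2.187, 2.255, 0.0]
force: [0.3, 0.1, -6.3]
opening: 0.0601
gripper_force: 35.0
```

```bash
python3 go.py .49 -.342 .14 0
```

```text
shift cm [-21.9  -1.7  -0.4] roll 1.7 pos [ 0.5    -0.1221  0.1357] cur 1.7 q6 -0.37 open 0.06010360614671951 F [ 0.31  0.1  -6.28]
```

Request:
{"method": "play_rows", "body": {"targets": [-2,-0.2,0,0,-5,-0.4,0,0,-8.5,-0.7,0,0,-12,-1,0,0,-15.5,-1.2,0,0,-19,-1.5,0,0,-21,-1.7,0,1.7,-22,-1.7,0,1.7]}}

```text
t: 24.03
tool_pos: [0.4878, -0.3448, 0.1334]
orientation: [-2.223, -2.215, 0.002]
force: [1.5, 2.1, -3.3]
opening: 0.0597
gripper_force: 35.0
```

Request:
{"method": "play_rows", "body": {"targets": [0,0,0,0,0,0,2,0,0,0,4,0,0,0,5,0,0,0,5.6,0,0,0,5.9,0,0,0,5.9,0,0,0,5.9,0]}}

```text
t: 24.7
tool_pos: [0.4903, -0.3426, 0.078]
orientation: [2.219, 2.222, 0.0]
force: [0.4, -0.3, -4.6]
opening: 0.0597
gripper_force: 35.0
```

```bash
python3 go.py .49 -.342 .073 0
```

```text
shift cm [ 0.1 -0.   0.5] roll 0.1 pos [ 0.4903 -0.3426  0.078 ] cur 0.1 q6 -0.7 open 0.05966082995904564 F [ 0.38 -0.31 -4.57]
```

Request:
{"method": "play_rows", "body": {"targets": [0,0,0.3,0,0,0,0.5,0,0,0,0.6,0,0,0,0.6,0,0,0,0.6,0]}}

```text
t: 25.12
tool_pos: [0.4906, -0.3432, 0.073]
orientation: [2.219, 2.221, 0.0]
force: [-2.4, 2.5, 6.2]
opening: 0.0598
gripper_force: 35.0
```

On the floor (+6 N). Release, retreat upward and check.

Request:
{"method": "play_rows", "body": {"targets": [0,0,0,0,0,0,-0.1,0,0,0,-0.1,0,0,0,-0.1,0,0,0,-0.1,0,0,0,-0.1,0], "grip": 9.3}}

```text
t: 25.62
tool_pos: [0.4898, -0.3426, 0.0721]
orientation: [2.221, 2.222, -0.0]
force: [-0.1, 1.3, 0.3]
opening: 0.0915
gripper_force: 0.0
```

Request:
{"method": "play_rows", "body": {"targets": [0,0,-3,0,0,0,-7,0,0,0,-11,0,0,0,-13,0,0,0,-13,0,0,0,-13,0,0,0,-13,0,0,0,-13,0]}}

```text
t: 26.28
tool_pos: [0.4889, -0.3418, 0.1999]
orientation: [-2.218, -2.22, 0.0]
force: [0.3, -0.6, -1.2]
opening: 0.0932
gripper_force: 0.0
```

```bash
python3 look.py
python3 - <<'E'
from plant import *;from h import *
for n in("scene","side"):
    c=eyes.read_camera(n);h=cv2.cvtColor(c["image"],cv2.COLOR_RGB2HSV)
    m=cv2.inRange(h,(140,120,60),(172,255,255));k,l,s,ce=cv2.connectedComponentsWithStats(m)
    for i in range(1,k):
        if s[i,4]>25: print(n,s[i],ce[i].round(),onz(c,*ce[i],0.012).round(3),onz(c,*ce[i],.113).round(3))
    m=cv2.inRange(h,(22,120,80),(35,255,255))
    for q in cv2.findContours(m,0,1)[0]:
        p=cv2.approxPolyDP(cv2.convexHull(q),4,True)[:,0]
        if 1000<cv2.contourArea(q) and (p[:,0].max()<230 or p[:,1].min()>250): print(n,np.array([onz(c,*x,.03)[:2] for x in p]).round(3).tolist())
E
```

```text
[0.003 0.054 0.004] [ 0.26 -0.6  -1.24] [ 0.4889 -0.3418  0.1999]
397
0 [[374.0, 317.0], [398.0, 332.0], [414.0, 318.0]]
0.11 [[379.0, 277.0], [404.0, 292.0], [422.0, 278.0]]
262 ..........................................#.....................................
265 ......................................MMMMMMM.#M#...............................
268 .................................M..MMMMMMMMMMMMMMMM.M..........................
271 ................................MMMMMMMMMMMMMMMMMMMMMMMMM.#M....................
274 ...........................#MMMMMMMMMMMMMMMMMMMMMMMMMMMMMMMMMMM..#..............
277 ........................MMMM###..MMMMMMMMMMMMMMMMMMMMMMMMMMMM.##.MM.............
280 .......................MMMMMMMMMM.##MMMMMMMMMMMMMMMMMMMMM...MMMMMMM.............
283 .......................MMMMMMMMMMMMMMMMMMMMMMMMMMMMMMM....MMMMMMMM..............
286 .........................MMMMMMMMMMMMMMMMMMMMM..MMM.#.MMMMMMMMMMM...............
289 .......................######.MMMMMMMMMMMMMMMMMMM..MMMMMMMMMM.##................
292 ......................############.MMMMMMMMMMMMMMMMMMMMMM.######.......
[... 1887 characters left out ...]
249], [0.434, -0.228], [0.62, -0.229], [0.605, -0.416], [0.457, -0.433], [0.384, -0.361]]
side [196 138  24  29 145] [208. 157.] [0.661 0.596 0.012] [0.542 0.407 0.113]
side [235 154   7   8  32] [239. 158.] [0.74  0.514 0.012] [0.609 0.337 0.113]
side [245 192  23  16 166] [257. 200.] [0.585 0.229 0.012] [0.477 0.094 0.113]
side [271 207  28  18 232] [284. 217.] [0.58  0.099 0.012] [ 0.473 -0.018  0.113]
side [223 227  28  20 227] [237. 239.] [0.415 0.107 0.012] [ 0.332 -0.011  0.113]
side [380 264  44  36 911] [401. 281.] [ 0.586 -0.291  0.012] [ 0.478 -0.351  0.113]
side [[0.551, -0.252], [0.589, -0.347], [0.584, -0.433], [0.553, -0.443], [0.367, -0.438], [0.371, -0.265], [0.403, -0.248]]
```

The lid is up and the carton is centred in the tray at about (0.49, -0.342). The three empties are within a few millimetres of where they started, and the gripper is clear. Handing in.

```bash
python3 -c "
from plant import *
print(workorder.close_job())"
```

```text
the job is handed in; nothing more can be done
None
```

I found the full carton (5.5 N lifted, against about 1.5–2.5 N for the others), turned it end for end and stood it lid up at the middle of the yellow tray. The three empties are still on their lids where they were, and I handed the job in at about 26 s; no verdict came back.

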